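Shut the filter housing and hold the enabling paddle level

ROBOT

A 6-joint arm with a two-finger parallel gripper is mounted at the origin on the work surface. World frame = base frame: x ahead of the robot, y to its left, z up, the work surface at z = 0. Lengths are in m, angles in rad, forces in N, time in s.
With the tool pointing down it reaches from about 0.3 to 0.775 m from the base axis. Payload 14.6 kg.
Tool frame: the origin (TCP) lies at the centre of the arm's flange, where the gripper is bolted on; the fingertips stand 199 mm ahead of it and the grasp point (between the pads) lies ctrl.tcp_to_grasp ahead of it (ctrl.tcp_to_grasp is the distance from the TCP to the grasp point, in m); z points along the fingers, y is the line along which they close (so a half turn about z gives the same grasp; the last joint's range is limited). The gripper opens to 94 mm and grips with 3 to 60 N. Pads are 16 mm wide; open, the fingers measure 119 mm over their backs; the gripper's body (75 mm by 177 mm) begins 78 mm behind the grasp point.
Start: joints at [1.225, 0.3, 1.521, -0, 1.321, -0.067], TCP at [0.151, 0.529, 0.405] pointing down, gripper open.
Joint ranges: [-3.03, 3.03], [-0.79, 2.21], [0.23, 2.52], [-1.04, 4.18], [0, 3.07], [-2.55, 2.55]. Speed limits (rad/s): [2.22, 2.22, 2.57, 3.14, 3.14, 3.14].

INTERFACE

Orientations are given as [roll, pitch, yaw] about the fixed x, y, z axes, in that order (R = Rz(yaw) Ry(pitch) Rx(roll)).
In Python, from station import ctrl gives the robot as it stands. The module is installed in compiled form; this text tells all that it offers.
- The arm moves only by the shell command python3 -m jog 'ROWS' [OPENING] [FORCE]. ROWS is JSON, a list of rows, each a list of 6 numbers: the shift along the tool's x, y, z in cm, then the turn, a rotation vector about the tool's x, y, z in rad. In form: [[tx, ty, tz, ax, ay, az], ...]. A call has 1 to 8 rows; each row is the pose to reach, as a shift and turn from the pose commanded when the call began, along the tool's axes at that moment; what a row does not reach only later rows make up. A row lasts 1/10 s, in which the tool goes at most 50 mm and 8.59 degrees, less where a joint would pass 70% of its speed; a pose out of reach is approached as far as the arm can. A call with a gripper value outside its range is refused whole. OPENING is the opening in per cent of the stroke, from 0 (shut) to 100 (fully open), set as the call begins (- or left out, the last holds). The fingers move at their own pace and stop on an object; FORCE is the grip in N (left out, the last holds). Time passes only in rows, so rows that repeat a pose let the fingers close. It gives the time, the measured TCP pose, the force, the opening and the grip force at its end, in the units of the state.
- ctrl.get_obs(): the state, without advancing time (a new reading comes with each control period).
- ctrl.camera(name): name is "side" or "top" or "wrist"; returns a dict with "img" (384x512x3 uint8, blue, green, red), "intrinsics" (3x3 intrinsics, pixels), "k1" (the pictures are not rectified: a ray, as slopes to the right and down, at radius r is drawn at 1 + k1 r^2 times it, then the intrinsics apply), "R" (3x3) and "t" (3): a world point X has camera coordinates R X + t. Camera axes: x right, y down, z forward; pixel columns grow to the right and rows downward; lengths in m; the calibration is good to about 2 mm. A picture is of the moment at which its call begins. There is no depth.
- ctrl.hand_in(): hands the job in; it is judged then, once.
The state is a dict: "time_s": time; "qpos": joint angles; "joint_vel": joint speeds; "tau": joint torques, N m; "ee_pos": TCP position; "eef_rot": TCP orientation; "force": force on the tool from outside, world axes, zero at the start; "moment": the same for the moment, N m; "grip_width": finger opening in m; "grip_force": force on a finger pad.
Only numpy, scipy, OpenCV 4.12 (cv2) and the standard library are available. Lean on these libraries where they do the work, as an engineer would, in place of code of your own. Each camera call takes 0.05 s, during which the arm holds its last target. There are 200 camera calls.

TASK

Get the fluorescence filter housing ready and enabled: press both of its open hinged covers down until they snap fully shut, then push the spring-loaded paddle down half-way, until its arm is level, never down to its stop. Finish while still holding the paddle level with the arm pushing on it, and leave the other things on the table where they are.

Things in the scene. Friction and masses are not known exactly. Their poses are not given: they have to be found in the camera images.
- cover_left (a joint): opening angle of the housing's left cover (the one towards the housing's +y), rad: 0 = shut, grows as it opens upward, starts at 0.35 to 0.8. A stiff (friction) hinge: it stays where it is left. A spring detent resists from about 0.10 down to 0.05 rad: it takes 3 to 5 N of push at the free edge to get past it, then the cover snaps fully shut (0), against a solid stop, and stays there. Pushed too lightly it stays ajar, at 0.05 to 0.1.
- cover_right (a joint): the same for the right cover (towards the housing's -y)
- cover_left_edge (a point): point on the upper (outer) face of the left cover, 13 mm in from its free edge, midway across it, the place to press; 85 mm from the hinge line along the cover and 6 mm above the hinge line square to it (at z = 67 mm when shut). The cover is a plain grey plate 98 x 80 x 6 mm, free edge towards the robot; its x axis points along the plate from free edge to hinge, y along the hinge, z out of the upper face.
- cover_left_hinge (a point): middle of the left cover's hinge line, 61 mm above the table, on the far (+x) side of the housing; the point turns with the cover, axes as at the edge point
- cover_right_edge (a point): point on the upper (outer) face of the right cover, 13 mm in from its free edge, midway across it, the place to press; 85 mm from the hinge line along the cover and 6 mm above the hinge line square to it (at z = 67 mm when shut). The cover is a plain grey plate 98 x 80 x 6 mm, free edge towards the robot; its x axis points along the plate from free edge to hinge, y along the hinge, z out of the upper face.
- cover_right_hinge (a point): middle of the right cover's hinge line, 61 mm above the table, on the far (+x) side of the housing; the point turns with the cover, axes as at the edge point
- housing: white filter housing, a box 110 (x) x 190 (y) x 60 mm tall on a 150 x 200 x 6 mm base plate, bolted to the table, with two bays side by side, each with a cover hinged on the far side; origin under its centre at table height; x from the robot side to the hinge side, y along the hinges. The two covers lie 45 mm either side of its centre line; gap between them 10 mm.
- paddle_joint (a joint): angle of the spring-loaded enabling paddle, rad: 0 = released, its arm sloping up 0.16 rad towards the pad; 0.16 = half-way, arm level; 0.32 = at its stop. It springs back when let go. Push needed at the pad: about 3 N to start, 6 N when level, 8.5 N at the stop.
- paddle: the paddle: a 100 x 18 x 12 mm aluminium arm with a black pad, 50 x 55 x 14 mm, at its free end towards the robot; origin on the pivot axis, x from the pad to the pivot along the arm, y along the pivot axis, z out of the pad's upper face
- paddle_pad (a point): centre of the pad's upper face, 120 mm from the pivot axis along the arm and 8 mm above the arm's centre line. Its height above the table: 89 mm released, 70 mm when the arm is level, 51 mm at the stop; it moves 19 mm from released to level.
- paddle_pivot (a point): the paddle's pivot axis, 62 mm above the table, on the far side of its foot between two aluminium cheeks that reach 75 mm
- paddle_base: the paddle's dark steel foot, 180 (x) x 75 (y) x 16 mm, bolted to the table; origin under its centre at table height; the pivot is 65 mm towards its +x and the pad over its -x end
- oil_bottle: bystander, leave alone: small white-labelled immersion-oil bottle, 30 mm across, 65 mm tall; origin at its underside
- objective: bystander, leave alone: steel microscope objective standing on end, 34 mm across, 50 mm tall; origin at its underside
- filter_cube: bystander, leave alone: black 36 mm cube (a spare filter cube); origin at its underside
- petri_dish: bystander, leave alone: closed glass dish, 60 mm across, 14 mm tall; origin at its underside
- driver: bystander, leave alone: screwdriver lying on the table
- slide_box: bystander, leave alone: white flat slide box, 85 x 170 x 28 mm; origin at its underside
- jar: bystander, leave alone: jar with a lid, 60 mm across, 80 mm tall; origin at its underside
Mind the look-alikes: they are no part of the job. Leave any purple look-alike of the paddle_base alone.

How it is judged:
By the outcome, as a careful person would: the job done as asked, in the order asked, and still so for the second after the job is handed in, while the arm keeps its last pose, push and grip.
It also fails if it takes over 51 s, if anything falls off the work surface, if the arm or the gripper's body presses on something with over 40 N, if the wrist force passes 120 N, or if a joint passes its speed limit or range.

## Working session

There is one attempt and no reset: what is moved stays moved. The work goes in short steps, Python scripts to look and compute and a shell command to move; the robot and the scene stay as the last step left them, time stands still between calls to the robot, and variables do not carry over. Pictures are saved under pics/ and viewed, at most 10 in all, crops included, and the job is handed in when it is done.

```bash
mkdir -p pics
cat > h.py <<'E'
import numpy as np, cv2
from station import ctrl
def snap(n,f):
    c=ctrl.camera(n); cv2.imwrite(f'pics/{f}.png',c['img']); np.savez(f'pics/{f}.npz',**c); return c
def load(f): return dict(np.load(f'pics/{f}.npz'))
def rays(c,px):
    D=np.array([float(c['k1']),0,0,0,0.])
    p=cv2.undistortPoints(np.array(px,float).reshape(-1,1,2),c['intrinsics'],D)[:,0]
    # exact inverse via iteration default; fine
    d=np.c_[p,np.ones(len(p))]@c['R']; return -c['R'].T@c['t'],d
def plane(c,px,z):
    o,d=rays(c,px); return o+d*((z-o[2])/d[:,2])[:,None]
def proj(c,X):
    D=np.array([float(c['k1']),0,0,0,0.])
    return cv2.projectPoints(np.array(X,float).reshape(-1,1,3),cv2.Rodrigues(c['R'])[0],c['t'],c['intrinsics'],D)[0][:,0]
E
python3 - <<'E'
from h import *
a=snap('top','top0')['img'];b=snap('side','side0')['img']
for n in('top0','side0'):
    c=load(n);print(n,-c['R'].T@c['t'],c['R'][2])
    cv2.imwrite(f'pics/{n}b.png',cv2.resize(c['img'],(800,600)))
o=ctrl.get_obs();print(o['time_s'],o['ee_pos'],o['eef_rot'],o['force'],ctrl.tcp_to_grasp)
E
```

```text
top0 [0.45229932 0.20306819 1.47129486] [ 0.08386214  0.01177458 -0.9964078 ]
side0 [ 0.156985   -0.38282847  0.86159579] [ 0.39296133  0.54255416 -0.74243948]
0.1 [0.15134328 0.52874109 0.40418256] [-3.14064792e+00 -7.39454424e-05  2.86283875e+00] [ 0.19105547 -0.35352007 -0.41855211] 0.1804
```

View pics/top0b.png

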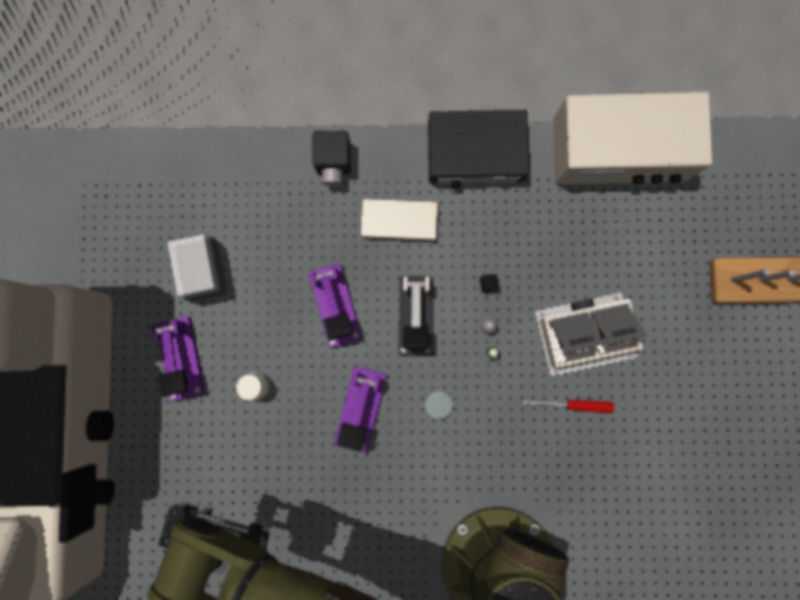

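View pics/side0b.png

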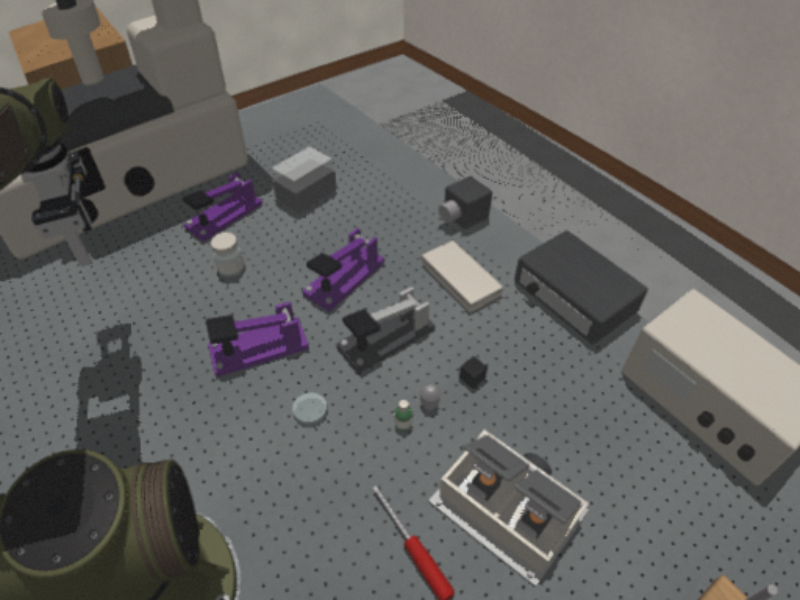

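The top view shows the housing at about (590,333), with both covers open. The dark (real) paddle is at (416,315) with its pad at (415,333), and the purple look-alikes are to its left. I'll zoom in on both.

Run:
```python
from h import *
t=load('top0')['img'];s=load('side0')['img']
def cr(i,x,y,w,h,k): return cv2.resize(i[y:y+h,x:x+w],None,fx=k,fy=k,interpolation=cv2.INTER_CUBIC)
A=cr(t,335,180,80,60,5);B=cr(s,270,265,114,86,400/114)[:300,:400];C=cr(t,235,170,80,60,5);D=cr(s,205,180,80,60,5)
B=cv2.resize(B,(400,300))
cv2.imwrite('pics/z.png',np.vstack([np.hstack([A,B]),np.hstack([C,D])]))
```

```text
(no output)
```

View pics/z.png

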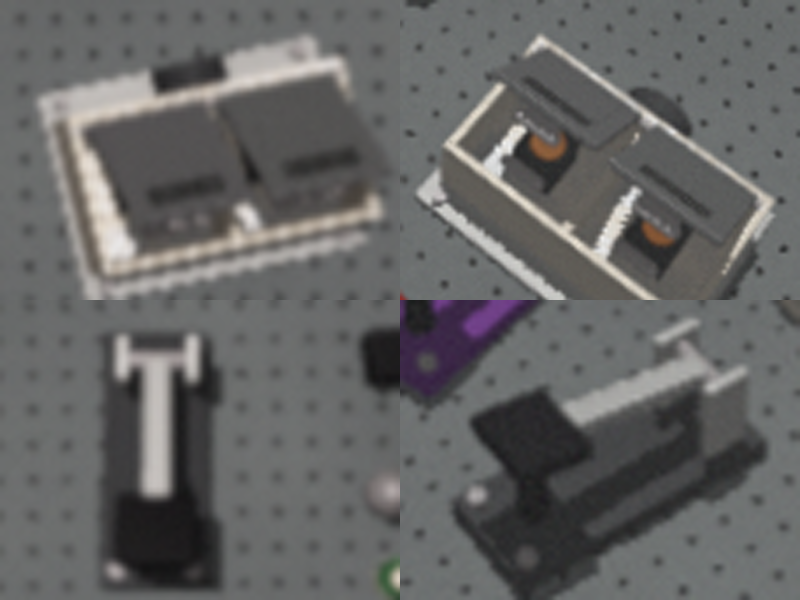

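Crop readings: the housing rim, base plate, cover corners, paddle foot and pad are all visible. Next I turn these into positions.

Run:
```python
from h import *
t=load('top0');s=load('side0')
T=lambda p,x,y:(np.array(p,float)+.5)/5-.5+[x,y]
S=lambda p:(np.array(p,float)-[400,0]+.5)*114/400-.5+[270,265]
np.set_printoptions(precision=4,suppress=True)
rim=plane(t,T([(65,118),(345,60),(383,215),(102,275)],335,180),.06);print('rim',rim,rim.mean(0))
bp=plane(t,T([(40,103),(315,38),(88,297)],335,180),.006);print('bp',bp,(bp[1]+bp[2])/2)
print('foot',f:=plane(t,T([(103,333-300),(212,33),(217,285),(103,285)],235,170),.016),f.mean(0))
print('pad',p:=plane(t,T([(115,198),(200,198),(202,262),(112,265)],235,170),.089),p.mean(0))
def tri(a,b):
    o1,d1=rays(t,[a]);o2,d2=rays(s,[b]);A=np.c_[d1[0],-d2[0]];k=np.linalg.lstsq(A,o2-o1,rcond=None)[0]
    P,Q=o1+k[0]*d1[0],o2+k[1]*d2[0];return (P+Q)/2,np.linalg.norm(P-Q)
for n,a,b in[('L el',(140,243),(490,75)),('L er',(248,215),(602,145)),('R el',(258,208),(610,158)),('R er',(388,178),(750,240)),('R hingeR',(340,75),(768,197))]:
    print(n,*tri(T(a,335,180),S(b)))
```

```text
rim [[ 0.5384 -0.1025  0.06  ]
 [ 0.5756 -0.2928  0.06  ]
 [ 0.4701 -0.3136  0.06  ]
 [ 0.4315 -0.124   0.06  ]] [ 0.5039 -0.2082  0.06  ]
bp [[ 0.5525 -0.0969  0.006 ]
 [ 0.5962 -0.2915  0.006 ]
 [ 0.4155 -0.1262  0.006 ]] [ 0.5059 -0.2088  0.006 ]
foot [[0.6413 0.2119 0.016 ]
 [0.6402 0.1345 0.016 ]
 [0.4617 0.1339 0.016 ]
 [0.4626 0.2141 0.016 ]] [0.5514 0.1736 0.016 ]
pad [[0.5202 0.2048 0.089 ]
 [0.5195 0.1478 0.089 ]
 [0.4767 0.1472 0.089 ]
 [0.4754 0.2074 0.089 ]] [0.4979 0.1768 0.089 ]
L el [ 0.4554 -0.1331  0.1363] 0.0062366104215984845
L er [ 0.4759 -0.2064  0.1333] 0.015255575848259102
R el [ 0.4792 -0.2145  0.1246] 0.01188390619783628
R er [ 0.5009 -0.3002  0.1317] 0.02266157642656099
R hingeR [ 0.5668 -0.2871  0.0724] 0.006495035889573636
```

```bash
cat >> h.py <<'E'
from scipy.spatial.transform import Rotation as Ro
def to(pos,yaw,rot=None,start=None):
    """row (cm, rad) from the measured pose to TCP pos, tool down at yaw"""
    o=ctrl.get_obs();R0=Ro.from_euler('xyz',o['eef_rot']);R1=Ro.from_euler('xyz',[np.pi,0,yaw])
    d=R0.inv().apply(np.array(pos)-o['ee_pos'])*100
    print(np.round(d,2),np.round((R0.inv()*R1).as_rotvec(),3),'t',o['time_s'],'q',np.round(o['qpos'],2))
HC=np.array([.505,-.208]);HY=.198
def H(x,y): return HC+Ro.from_euler('z',HY).apply([x,y,0])[:2]
E
python3 - <<'E'
from h import *
to([*H(-.01,0),.405],np.pi+HY)
E
```

```text
[-5.338e+01 -6.156e+01 -3.000e-02] [-0.001 -0.    -0.477] t 0.1 q [ 1.23  0.3   1.52  0.    1.32 -0.07]
```

```bash
for i in 1; do python3 -m jog '[[-26.7,-30.8,0,0,0,-0.24],[-26.7,-30.8,0,0,0,-0.24],[-26.7,-30.8,0,0,0,-0.24],[-26.7,-30.8,0,0,0,-0.24],[-26.7,-30.8,0,0,0,-0.24],[-26.7,-30.8,0,0,0,-0.24],[-26.7,-30.8,0,0,0,-0.24],[-26.7,-30.8,0,0,0,-0.24]]' 83; done
python3 - <<'E'
from h import *
to([*H(-.01,0),.405],np.pi+HY)
E
```

```text
time_s: 0.9
ee_pos: [0.3202, 0.1642, 0.4047]
eef_rot: [3.141, 0.0, 3.103]
force: [1.9, 0.2, 0.9]
grip_width: 0.0781
grip_force: 0.0
[-1.892e+01 -3.672e+01 -3.000e-02] [ 0.     0.    -0.236] t 0.9 q [ 0.37 -0.14  2.   -0.    1.29 -1.16]
```

```bash
python3 -m jog '[[-18.9,-36.7,0,0,0,-0.236],[-18.9,-36.7,0,0,0,-0.236],[-18.9,-36.7,0,0,0,-0.236],[-18.9,-36.7,0,0,0,-0.236],[-18.9,-36.7,0,0,0,-0.236],[-18.9,-36.7,0,0,0,-0.236],[-18.9,-36.7,0,0,0,-0.236],[-18.9,-36.7,0,0,0,-0.236]]'
python3 - <<'E'
from h import *
to([*H(-.01,0),.405],np.pi+HY)
E
```

```text
time_s: 1.7
ee_pos: [0.4818, -0.1814, 0.4044]
eef_rot: [3.141, -0.0, -2.945]
force: [1.1, 1.4, 0.3]
grip_width: 0.0778
grip_force: 0.0
[-0.76 -3.06 -0.06] [ 0.    -0.    -0.001] t 1.7 q [-0.43  0.22  1.62  0.    1.3  -2.2 ]
```

```bash
python3 -m jog '[[-0.8,-3.1,0,0,0,0],[-0.8,-3.1,0,0,0,0],[-0.8,-3.1,0,0,0,0]]'
python3 - <<'E'
from h import *
c=snap('wrist','w1');cv2.imwrite('pics/w1b.png',cv2.resize(c['img'],(800,600)))
o=ctrl.get_obs();print(o['ee_pos'],o['eef_rot'],o['force'])
for n in[(x,y,z) for x in(-.055,.055) for y in(-.095,.095) for z in(.06,)]: print(n,proj(c,[[*H(*n[:2]),n[2]]])*800/512)
E
```

```text
time_s: 2.0
ee_pos: [0.4952, -0.2082, 0.4039]
eef_rot: [3.141, -0.001, -2.945]
force: [0.1, -0.2, -0.3]
grip_width: 0.0779
grip_force: 0.0
[ 0.49509093 -0.20754477  0.40428574] [ 3.14093903e+00 -6.55141706e-04 -2.94432825e+00] [-0.00882016  1.01166482 -0.54665773]
(-0.055, -0.095, 0.06) [[269.24254048 224.40565728]]
(-0.055, 0.095, 0.06) [[520.01975765 223.84751915]]
(0.055, -0.095, 0.06) [[279.75604235 359.15411538]]
(0.055, 0.095, 0.06) [[510.34044864 358.66637742]]
```

View pics/w1b.png

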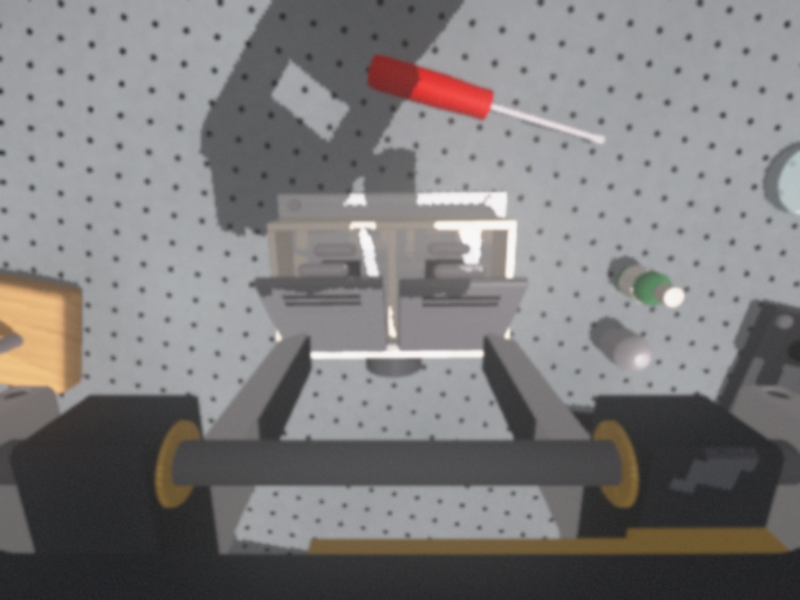

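The wrist view agrees with the housing estimate: the near rim corners are at (270,224) and (517,222), against predictions of (269,224) and (520,224). The covers' free edges lie at row ~285, with outer corners at (254,283) and (526,283).

Run:
```python
from h import *
c=load('w1')
R=Ro.from_euler('z',-HY)
for px,yl in(((526,281),.085),((254,281),-.085)):
    o,d=rays(c,[np.array(px)*.64-.2]); o=R.apply(o-[*HC,0]);d=R.apply(d[0]); k=(yl-o[1])/d[1]; P=o+k*d
    for xh in(.045,.05): print(px,P,'ang',np.arctan2(P[2]-.061,xh-P[0]), 'r',np.hypot(P[2]-.061,xh-P[0]))
for th in(.4,.5,.6,.7,.8):
    print(th,[proj(c,[[*H(.048-.098*np.cos(th)-.006*np.sin(th),y),.061+.098*np.sin(th)+.006*np.cos(th)]])[0]/.64 for y in(.085,-.085)])
```

```text
(526, 281) [-0.02370709  0.085       0.11624483] ang 0.6772135509184142 r 0.08816266364150277
(526, 281) [-0.02370709  0.085       0.11624483] ang 0.6431929612046529 r 0.09211257305844331
(254, 281) [-0.02817488 -0.085       0.13416804] ang 0.785351427445842 r 0.10348007504237622
(254, 281) [-0.02817488 -0.085       0.13416804] ang 0.7523274793691351 r 0.10707415540249517
0.4 [array([522.9075457 , 245.99683282]), array([265.99487705, 246.56415397])]
0.5 [array([526.32847984, 253.6535731 ]), array([262.51164817, 254.23447983])]
0.6 [array([529.57343602, 262.97858983]), array([259.21671396, 263.57179634])]
0.7 [array([532.56652849, 273.91973554]), array([256.18784793, 274.5236084 ])]
0.8 [array([535.23030095, 286.36771851]), array([253.50418325, 286.98029637])]
```

```bash
python3 -m jog '[[0.2,-0.2,3,0,0,0],[0.2,-0.2,6.4,0,0,0],[0.2,-0.2,6.4,0,0,0],[0.4,-0.2,7.4,0,0,0],[0.6,-0.2,8.4,0,0,0],[0.8,-0.2,9.4,0,0,0]]'; python3 -m jog '[[0.4,0,1,0,0,0],[0.8,0,2,0,0,0],[1.2,0,2.8,0,0,0],[1.5,0,3.4,0,0,0],[1.6,0,3.8,0,0,0],[1.6,0,3.8,0,0,0]]'
python3 - <<'E'
from h import *
o=ctrl.get_obs();print(o['ee_pos'],Ro.from_euler('z',-HY).apply(o['ee_pos']-[*HC,.199]))
c=snap('side','s2')
cv2.imwrite('pics/s2b.png',cv2.resize(c['img'][230:384,240:445],(800,600)))
E
```

```text
time_s: 2.65
ee_pos: [0.4878, -0.2115, 0.3111]
eef_rot: [-3.14, 0.001, -2.944]
force: [-0.3, -0.2, 1.4]
grip_width: 0.0781
grip_force: 0.5
time_s: 3.25
ee_pos: [0.472, -0.2148, 0.2726]
eef_rot: [3.142, 0.0, -2.944]
force: [-0.7, 0.1, 1.4]
grip_width: 0.0778
grip_force: 0.7
[ 0.47203717 -0.21476998  0.27261295] [-0.03365052 -0.00015363  0.07361295]
```

View pics/s2b.png

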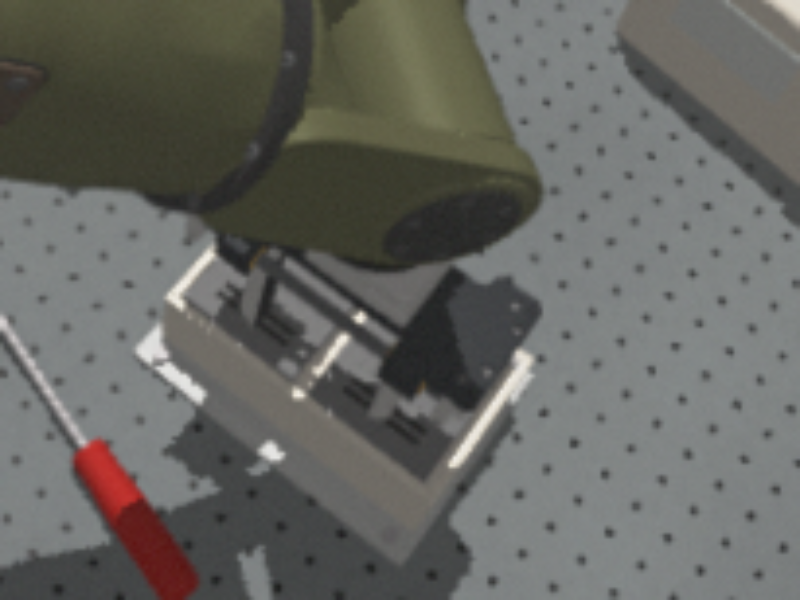

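Both covers are nearly down, with a fingertip on each (about (265,310) and (385,400)). Now I push through the detent.

```bash
python3 -m jog '[[0.2,0,0.3,0,0,0],[0.2,0,0.6,0,0,0],[0.2,0,0.6,0,0,0],[0.2,0,0.6,0,0,0]]'; python3 -m jog '[[0,0,0.15,0,0,0],[0,0,0.15,0,0,0],[0,0,0.15,0,0,0]]'
```

```text
time_s: 3.7
ee_pos: [0.4703, -0.2152, 0.2667]
eef_rot: [-3.141, 0.0, -2.944]
force: [1.4, 0.3, 1.9]
grip_width: 0.0778
grip_force: 0.8
time_s: 4.0
ee_pos: [0.4702, -0.2152, 0.2662]
eef_rot: [-3.141, 0.001, -2.944]
force: [-4.8, 2.7, 14.9]
grip_width: 0.0781
grip_force: 7.6
```

```bash
python3 -m jog '[[0,0,0.06,0,0,0],[0,0,0.06,0,0,0],[0,0,0.06,0,0,0]]'; python3 -m jog '[[0,0,-5,0,0,0],[0,0,-10,0,0,0],[3,0,-12,0,0,0],[8,0,-12,0,0,0],[8,0,-12,0,0,0]]'
python3 - <<'E'
from h import *
c=snap('wrist','w2');a=cv2.resize(c['img'],(800,600))[100:400,200:600]
s=snap('side','s3');b=cv2.resize(s['img'][255:384,275:447],(400,300))
cv2.imwrite('pics/w2b.png',cv2.resize(np.vstack([a,b]),(800,1200))[:, :] if 0 else np.hstack([a,b]))
print(ctrl.get_obs()['ee_pos'])
for x in(-.050,.048):
  for y in(-.085,-.005,.005,.085):
    X=[[*H(x,y-.0015),.067]];print(x,y,proj(c,X)[0]/.64-[200,100],(proj(s,X)[0]-[275,255])*400/172+[400,0])
E
```

```text
time_s: 4.3
ee_pos: [0.4702, -0.2152, 0.2661]
eef_rot: [-3.141, 0.001, -2.944]
force: [-6.4, 4.2, 21.7]
grip_width: 0.0783
grip_force: 11.0
time_s: 4.8
ee_pos: [0.3884, -0.2311, 0.3847]
eef_rot: [3.142, -0.001, -2.946]
force: [0.9, 0.1, -0.3]
grip_width: 0.0781
grip_force: 0.0
[ 0.39127973 -0.23099295  0.38475855]
-0.05 -0.085 [ 84.43811571 277.98728056] [570.96052523 227.28381635]
-0.05 -0.005 [188.75962818 277.7493578 ] [501.12080303 173.26440819]
-0.05 0.005 [201.81162975 277.71485392] [492.6906605  166.70112879]
-0.05 0.085 [306.22040971 277.40092631] [427.73626842 115.84492571]
0.048 -0.085 [ 92.94291418 386.54134521] [625.3471759  151.07238738]
0.048 -0.005 [189.68331097 386.39805247] [557.48276529 102.38569698]
0.048 0.005 [201.78559707 386.37066642] [549.26712825  96.47396521]
0.048 0.085 [298.60040365 386.07586044] [485.76965397  50.66322444]
```

View pics/w2b.png

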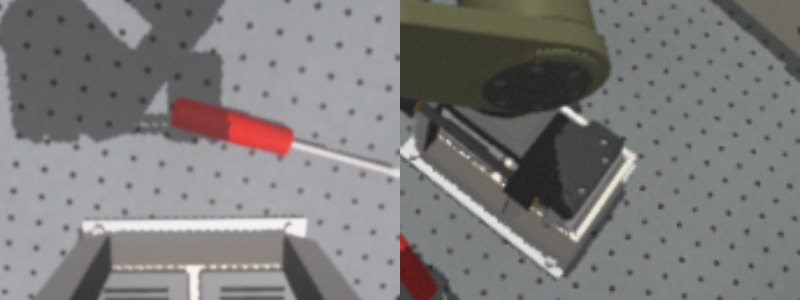

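The housing's covers lie flat, edges even at row ~270 in the wrist view, and the contact height of 67 mm matches shut. Next is the paddle, with the fingers closed.

Run:
```python
from h import *
to([.497,.175,.385],np.pi)
```

```text
[-1.827e+01  3.777e+01 -3.000e-02] [-0.     0.     0.196] t 4.9 q [-0.61  0.1   1.8  -0.    1.23 -2.38]
```

```bash
python3 -m jog '[[-18.3,37.8,0,0,0,0.196],[-18.3,37.8,0,0,0,0.196],[-18.3,37.8,0,0,0,0.196],[-18.3,37.8,0,0,0,0.196],[-18.3,37.8,0,0,0,0.196],[-18.3,37.8,0,0,0,0.196],[-18.3,37.8,0,0,0,0.196],[-18.3,37.8,0,0,0,0.196]]' 0 10
python3 - <<'E'
from h import *
to([.497,.175,.315],np.pi)
E
```

```text
time_s: 5.7
ee_pos: [0.491, 0.1527, 0.3841]
eef_rot: [-3.141, -0.0, -3.139]
force: [1.1, -1.4, -0.1]
grip_width: 0.0174
grip_force: 0.0
[-0.61  2.23  6.91] [-0.    -0.     0.002] t 5.7 q [ 0.23  0.24  1.65 -0.    1.26 -1.34]
```

```bash
python3 -m jog '[[-0.6,2.2,0,0,0,0],[-0.6,2.2,3,0,0,0],[-0.6,2.2,6.9,0,0,0],[-0.6,2.2,6.9,0,0,0],[-0.6,2.2,6.9,0,0,0]]'
python3 - <<'E'
from h import *
print(ctrl.get_obs()['ee_pos'])
w=snap('wrist','w4')['img'];s=snap('side','s4')['img'];t=snap('top','t4')['img']
r=lambda i:cv2.resize(i,(400,300))
cv2.imwrite('pics/m4.png',np.vstack([np.hstack([r(w),r(s[160:256,190:318])]),np.hstack([r(s[255:384,275:447]),r(t[180:240,335:415])])]))
E
```

```text
time_s: 6.2
ee_pos: [0.4968, 0.1721, 0.3159]
eef_rot: [-3.141, -0.001, -3.14]
force: [0.4, -0.0, 0.4]
grip_width: 0.0006
grip_force: 0.0
[0.49683057 0.1721002  0.31585184]
```

View pics/m4.png

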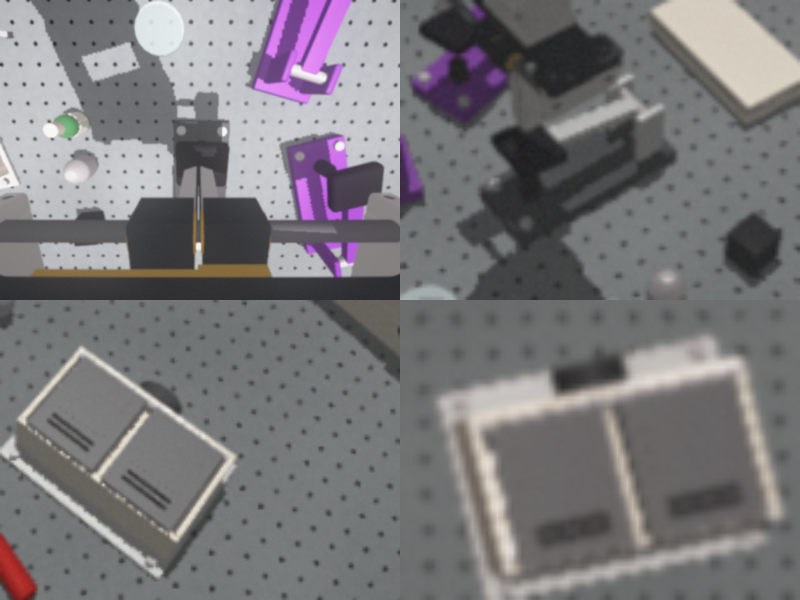

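Both covers read flush shut in the side and top views. The closed tips (wrist (198,190)) are centred over the pad (180–222). Now I press slowly.

```bash
python3 -m jog '[[0,0,1.5,0,0,0],[0,0,2.5,0,0,0],[0,0,3.0,0,0,0],[0,0,3.5,0,0,0],[0,0,3.9,0,0,0],[0,0,4.2,0,0,0],[0,0,4.2,0,0,0],[0,0,4.2,0,0,0]]'
```

```text
time_s: 7.15
ee_pos: [0.4963, 0.1716, 0.2737]
eef_rot: [3.142, -0.0, -3.14]
force: [-3.5, 0.6, 5.5]
grip_width: 0.0006
grip_force: 2.5
```

```bash
python3 -m jog '[[0,0,0.2,0,0,0],[0,0,0.35,0,0,0],[0,0,0.45,0,0,0],[0,0,0.45,0,0,0],[0,0,0.45,0,0,0],[0,0,0.45,0,0,0]]'
python3 - <<'E'
from h import *
o=ctrl.get_obs();print(o['ee_pos'],o['force'])
s=snap('side','s5')['img']
cv2.imwrite('pics/s5b.png',cv2.resize(s[160:256,190:318],(800,600),interpolation=cv2.INTER_CUBIC))
print(ctrl.get_obs()['ee_pos'],ctrl.get_obs()['force'])
E
```

```text
time_s: 7.75
ee_pos: [0.4963, 0.1716, 0.2693]
eef_rot: [3.142, -0.0, -3.14]
force: [-5.8, 0.0, 5.6]
grip_width: -0.0
grip_force: 3.0
[0.49627918 0.17159323 0.26933577] [-5.7841849   0.03588533  5.56810919]
[0.49629902 0.17159327 0.26936885] [-5.52336983 -0.30704899  6.15436853]
```

View pics/s5b.png

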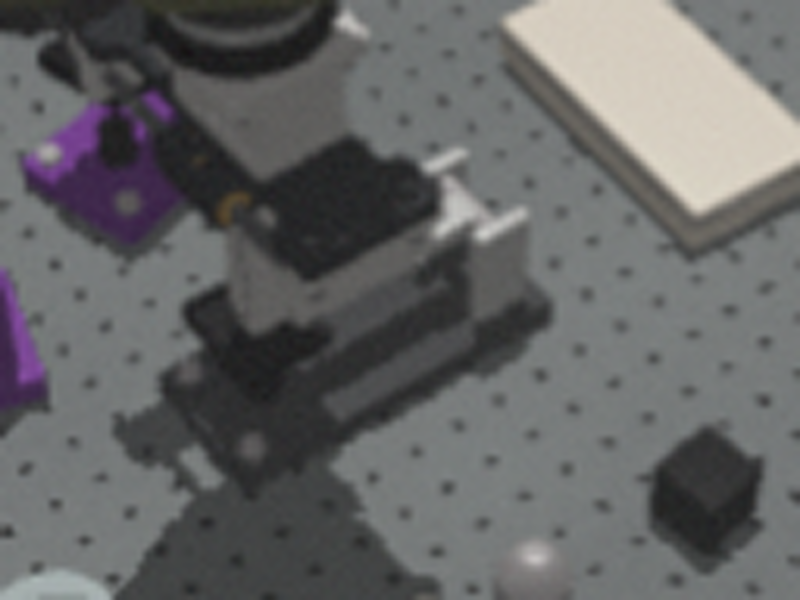

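The fingertip is on the pad (about (270,340)), with the tip at 70 mm and about 6 N vertical push. That matches a level arm.

```bash
python3 -c "
from station import ctrl
print(ctrl.hand_in())"
```

```text
the job is handed in; nothing more can be done
None
```

I pressed both covers shut and handed the job in with the arm holding the paddle level, at about 6 N and 70 mm pad height. It took about 8 s of the 51 s, the arm touched only the covers and the pad, and the hand-in returned no verdict.

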